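# Lower the slab roller one turn of its height wheel

## Task

The slab roller stands too high for the next pass. With the fingertips or the side of the fingers push its height wheel - the level hand wheel on top of the machine - round by its upright handle, clockwise seen from above, through exactly one full turn, so that the handle comes back to where it started, and then take the hand away. Only push the handle: do not pinch it, turn the wheel by its rim or spokes, wind it backwards or run on past the turn; leave the drive crank, the cup, the bowl and the wooden slat as they are.

Things in the scene. Friction and masses are not known exactly. Their poses are not given: they have to be found in the camera images.
- handwheel (a joint): turning of the height wheel about its upright axis, rad; 0 at the start whichever way the handle points, grows clockwise seen from above, 6.283 after one full turn (no wrapping). It drags stiffly: 3 to 8 N at the handle moves it, more the faster, it stays where it is left and does not coast. A turn lowers the roller by 4 mm; no stop lies near one turn.
- wheel_hub (a point): point on the upright axis of the height wheel, at the level of the rim's top (224 mm above the table). The wheel is cast grey metal, 176 mm over its rim, with three flat spokes; the rim bar is 16 mm thick. The hub's nut stands 5 mm above this level, within 10 mm of the axis. The wheel sits on the middle of the machine's crosshead.
- wheel_handle: the wheel's black upright handle, round, 24 mm at its thickest, standing 54 mm above the rim's top (to 278 mm above the table) at the end of one spoke. Origin: centre of its foot at the level of the rim's top, 80 mm from the wheel's axis; x points outward from the axis, z up; it turns with the wheel. Apart from it only the hub's nut stands above the rim's top within 150 mm of the axis.
- wheel_rim: rim, three spokes and handle boss of the height wheel, turning with it; origin on the wheel's axis, 22 mm below the rim's top. Not to be used for turning.
- slab_roller: the fixed table-top slab roller: plywood bed 460 mm (x) by 340 mm (y), 60 mm high; steel roller 60 mm thick across it along y; grey crosshead 90 mm (x) by 470 mm (y) above it, top at 190 mm, on grey cheeks, with screw ends standing to 218 mm at y = +-205 mm; gear case at y = -228 to -283 mm. Origin: on the table, below the wheel's axis.
- drive_crank (a joint): turning of the roller's drive crank, rad, 0 at the start; an upright-turning crank arm of 100 mm with a wooden grip, outside the gear case at the machine's -y end (grip at y = -315 to -400 mm of the machine, 120 to 190 mm above the table). To be left alone.
- cup: white straight-sided ceramic cup, 84 mm wide, 95 mm tall, loose on the table beside the machine (its +y side). Origin: centre of its underside.
- bowl: blue ceramic bowl, 124 mm wide, 60 mm tall, loose on the table beside the machine (its +y side). Origin: centre of its underside.
- slat: wooden thickness slat 240 x 30 x 8 mm lying loose on the bed on the robot's side of the roller. Origin: centre of its underside, x along its length.

How it is judged:
By the outcome, as a careful person would: the job done as asked, in the order asked, and still so for the second after the job is handed in, with the robot touching nothing.
It also fails if it takes over 54 s, if anything falls off the work surface, if the arm or the gripper's body presses on something with over 40 N, if the wrist force passes 120 N, or if a joint passes its speed limit or range.

## Robot

A 6-joint arm with a two-finger parallel gripper is mounted at the origin on the work surface. World frame = base frame: x ahead of the robot, y to its left, z up, the work surface at z = 0. Lengths are in mm, angles in rad, forces in N, time in s.
With the tool pointing down it reaches from about 350 to 975 mm from the base axis. Payload 7.1 kg.
Tool frame: the origin (TCP) lies midway between the tips of the shut fingers; the grasp point (between the pads) lies 19 mm behind it (ctrl.grip_depth is the distance from the TCP to the grasp point, in mm); z points along the fingers, y is the line along which they close (so a half turn about z gives the same grasp; the last joint's range is limited). The gripper opens to 88 mm and grips with 3 to 60 N. Pads are 20 mm wide; open, the fingers measure 115 mm over their backs; the gripper's body (75 mm by 178 mm) begins 61 mm behind the grasp point.
Start: joints at [1.227, 0.423, 1.63, -0, 1.089, -0.019], TCP at [199.418, 592.315, 222.675] pointing down, gripper open.
Joint ranges: [-3, 3], [-0.9, 2.11], [0.09, 2.58], [-1.31, 4.45], [0.11, 2.69], [-2.54, 2.54]. Speed limits (rad/s): [2.39, 2.39, 3.01, 3.14, 3.14, 3.14].

## Interface

Orientations are given as a rotation vector (axis times angle).
In Python, from workcell import ctrl, cams gives the robot as it stands.
- The arm moves only by the tool move_arm, never from a script. Its argument "steps" is a list of rows, each a list of 3 entries, a list of its own where there are three numbers: the shift along the tool's x, y, z in units of 25 mm (1.0 is 25 mm), then the turn about the tool's z in units of 5 degrees (1.0 is 5 degrees), then the closure, from 0 (fully open) to 1 (shut). A call has 1 to 20 rows; each row shifts and turns the commanded pose from where the row before left it, along the tool's axes as they then stand; what a row does not reach is not made up. A row lasts 1/12 s, in which the tool goes at most 41.7 mm and 7.16 degrees, less where a joint would pass 70% of its speed; a pose out of reach is approached as far as the arm can. A call is refused whole if a number of a shift passes 1 or a number of a turn 1, either way. A call with a gripper value outside its range is refused whole. The fingers move at their own pace and stop on an object; the grip force is fixed at half the most. Time passes only in rows, so rows that do not move let the fingers close. It gives the time, the measured TCP pose, the force, the opening and the grip force at its end, in the units of the state.
- ctrl.get_obs(): the state, without advancing time (a new reading comes with each control period).
- cams.get_image(name): name is "side" or "top"; returns a dict with "image" (420x560x3 uint8, red, green, blue), "camera_matrix" (3x3 intrinsics, pixels), "k1" (the pictures are not rectified: a ray, as slopes to the right and down, at radius r is drawn at 1 + k1 r^2 times it, then the intrinsics apply), "xyz" and "rotation" of the camera in the world. Camera axes: x right, y down, z forward; pixel columns grow to the right and rows downward; lengths in mm; the calibration is good to about 2 mm. A picture is of the moment at which its call begins. There is no depth.
- ctrl.close_job(): hands the job in; it is judged then, once.
Trained networks look in the newest picture that a camera, given by its name, has taken for a name from the list of things; names that differ only in an ending like _2 or _b are one class to them, and where a whole thing is asked for, a point or a joint stands for the part that bears it (a point fixed in the world has none). Each returns a list of dicts, best first, with "p" (0 to 1); they miss things now and then, are a little off and sometimes report something else, mostly with a low value. They report only what shows in the picture. A call takes as long as a camera call.
- cams.boxes_of(camera, thing): "rect" ([centre column, centre row, width, height] in pixels, round what is visible of it).
- cams.cut_out(camera, thing): "pixels" (420x560 bool, what is visible of it) and "rect" ([centre column, centre row, width, height] in pixels, round what is visible of it).
The state is a dict: "t": time; "qpos": joint angles; "qvel": joint speeds; "joint_torque": joint torques, N m; "ee_pos": TCP position; "orientation": TCP orientation; "ft_force": force on the tool from outside, world axes, zero at the start; "moment": the same for the moment, N m; "width": finger opening in mm; "grasp_force": force on a finger pad.
Only numpy, scipy, OpenCV 4.12 (cv2) and the standard library are available. Lean on these libraries where they do the work, as an engineer would, in place of code of your own. Each camera call takes 0.05 s, during which the arm holds its last target. There are 200 camera calls.

## Working session

There is one attempt and no reset: what is moved stays moved. The work goes in short steps, Python scripts to look and compute and a tool call to move; the robot and the scene stay as the last step left them, time stands still between calls to the robot, and variables do not carry over. Pictures are saved under pics/ and viewed, at most 10 in all, crops included, and the job is handed in when it is done.

Besides the shell and the picture viewer there is one more tool, called as a command line: name --argument value ..., lists and objects as JSON in quotes. move_arm: Moves the arm, as the interface text tells. Its arguments: {"type":"object","properties":{"steps":{"type":"array"}},"required":["steps"]}

```bash
mkdir -p pics; cat > h.py <<'E'
import numpy as np, cv2
from workcell import ctrl, cams
from scipy.spatial.transform import Rotation as R
def ray(im,u,v):
    K=np.array(im["camera_matrix"]);d=((u-K[0,2])/K[0,0],(v-K[1,2])/K[1,1])
    p=cv2.undistortPoints(np.array([[[u,v]]],float),K,np.array([im["k1"],0,0,0.]))[0,0]
    Rm=np.array(im["rotation"]); Rm=Rm if Rm.shape==(3,3) else R.from_rotvec(Rm).as_matrix()
    return np.array(im["xyz"],float),Rm@np.array([p[0],p[1],1])
def at(im,u,v,z):
    o,d=ray(im,u,v);return o+d*(z-o[2])/d[2]
E
python3 - <<'E'
from h import *
print(ctrl.get_obs())
for c in("top","side"):
    im=cams.get_image(c);cv2.imwrite(f"pics/{c}0.png",im["image"][:,:,::-1]);print(c,im["xyz"],im["rotation"],im["k1"],im["camera_matrix"])
    for t in("wheel_handle","wheel_rim","wheel_hub","cup","bowl"):
        print(t,[(np.round(b["rect"],1),round(b["p"],2)) for b in cams.boxes_of(c,t)][:2])
E
```

```text
{'t': 0.0, 'qpos': array([ 1.22702282e+00,  4.23823877e-01,  1.63068272e+00,  4.96617587e-07,
        1.08860358e+00, -1.89815204e-02]), 'qvel': array([ 1.39310582e-03, -7.48237756e-06, -9.44313046e-04, -9.02711514e-04,
       -2.74338317e-04, -2.15748943e-03]), 'joint_torque': array([-2.44815337e-04, -5.44622862e+01, -2.73673064e+01,  6.43524248e-02,
        2.25731445e-02, -1.01015480e-04]), 'ee_pos': array([199.22231475, 591.8127258 , 221.91515186]), 'orientation': array([-5.07898439e-01, -3.09998637e+00,  2.34428835e-03]), 'ft_force': array([0.5851629 , 0.06794049, 0.1040568 ]), 'moment': array([-0.06373587, -0.01246071,  0.01691012]), 'grasp_force': 0.0, 'width': 87.98396824121535}
top [ 434.95695078   34.28449489 1323.14990239] [-2.21368597  2.18574733 -0.11049771] -0.021895243171035163 [[439.96213708   0.         282.12923217]
 [  0.         439.96213708 212.0846816 ]
 [  0.           0.           1.        ]]
wheel_handle [(array([323.5, 175.2,  11.3,  13.7]), 0.63)]
wheel_rim [(array([293.9, 187.6,  68.5,  71.3]), 0.74)]
wheel_hub [(array([291.4, 187.3,  70.4,  67.8]), 0.91)]
cup [(array([168.4, 230.1,  36.1,  27.6]), 0.79)]
bowl []
side [ -52.98610336 -725.79768064  729.4330742 ] [-2.02066524  0.69548387 -0.38899305] -0.09650461838838915 [[458.37477825   0.         281.57865353]
 [  0.         458.37477825 205.77943293]
 [  0.           0.           1.        ]]
wheel_handle [(array([342.1, 181.1,   8.9,  24. ]), 0.72)]
wheel_rim [(array([309.6, 186.8,  75.5,  41. ]), 0.69)]
wheel_hub [(array([311.1, 184.8,  73.9,  41.7]), 0.91)]
cup [(array([204.3, 202.3,  32.8,  39.7]), 0.69)]
bowl [(array([240.9, 185.1,  10.9,  17.9]), 0.76)]
```

View pics/top0.png

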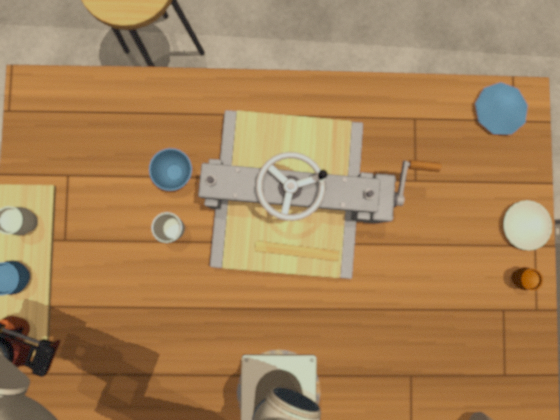

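View pics/side0.png

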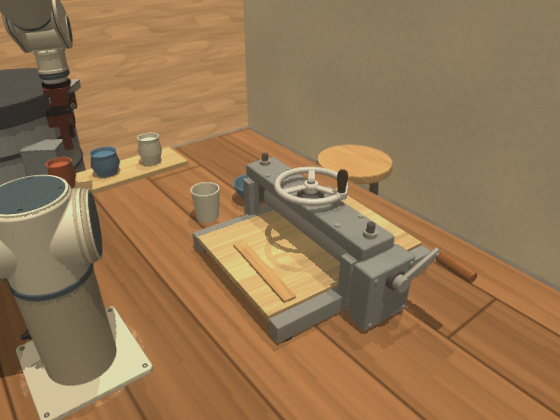

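The top view shows the wheel hub near (290,186) and the handle at (323,175), so the handle is on the −y/+x side. The cup is at (168,228), the bowl at (171,169), and the crank is on the right. The side view agrees: handle at (342,181).

```bash
python3 - <<'E'
from h import *
from scipy.optimize import least_squares
for c in("top","side"):
    im=cams.get_image(c)
    m=cams.cut_out(c,"wheel_rim")[0]["pixels"].astype(np.uint8)
    cn=max(cv2.findContours(m,0,1)[0],key=cv2.contourArea); hl=cv2.convexHull(cn)[:,0]
    P=np.array([at(im,u,v,216)[:2] for u,v in cn[:,0]])
    f=least_squares(lambda p:np.hypot(*(P-p[:2]).T)-p[2],[P[:,0].mean(),P[:,1].mean(),88],loss="soft_l1",f_scale=2)
    print(c,"rim",f.x.round(1),np.abs(f.fun).mean().round(2))
    h=cams.cut_out(c,"wheel_handle")[0]; ys,xs=np.nonzero(h["pixels"])
    print("handle rect",h["rect"],"centroid@255",at(im,xs.mean(),ys.mean(),255).round(1))
    rays=ray(im,xs.mean(),ys.mean()); print(rays[0],rays[1])
    for t in("cup","bowl"):
        for b in cams.boxes_of(c,t)[:1]: print(t,at(im,*b["rect"][:2],50).round())
E
```

```text
top rim [579.3 -19.1  85.7] 1.41
handle rect [321.2, 174.8, 11.2, 12.7] centroid@255 [603.8 -95.2 255. ]
[ 434.95695078   34.28449489 1323.14990239] [ 0.1562404  -0.11979921 -0.9883368 ]
cup [474. 321.  50.]
bowl [649. 324.  50.]
side rim [588.6 -11.3  75.2] 17.28
handle rect [344.5, 179.4, 13.7, 23.9] centroid@255 [601.6 -98.9 255. ]
[ -52.98610336 -725.79768064  729.4330742 ] [ 0.64635484  0.61898674 -0.46846106]
cup [474. 315.  50.]
bowl [621. 347.  50.]
```

move_arm --steps '[[[0, 0, -1], -0.93, 1], [[0, 0, -1], -0.93, 1], [[0, 0, -1], -0.93, 1], [[0, 0, -1], -0.93, 1], [[0, 0, 0], 0, 1], [[0, 0, 0], 0, 1]]'

```text
t: 1.6
ee_pos: [199.7, 593.0, 324.2]
orientation: [0.002, 3.14, 0.005]
ft_force: [0.6, -0.4, 0.1]
width: 51.1
grasp_force: 0.0
```

```bash
python3 - <<'E'
from h import *
o=ctrl.get_obs();print(o["t"],o["qpos"].round(2),o["ee_pos"],o["width"]);print(R.from_rotvec(o["orientation"]).as_matrix().round(4))
E
```

```text
1.6 [ 1.23  0.33  1.53  0.    1.28 -0.34] [199.66362349 592.99956115 324.23204691] 51.05131598682916
[[-1.      0.0011  0.0011]
 [ 0.0011  1.      0.0031]
 [-0.0011  0.0031 -1.    ]]
```

move_arm --steps '[[[-0.66, -0.97, 0], 0, 1], [[-0.66, -0.97, 0], 0, 1], [[-0.66, -0.97, 0], 0, 1], [[-0.66, -0.97, 0], 0, 1], [[-0.66, -0.97, 0], 0, 1], [[-0.66, -0.97, 0], 0, 1], [[-0.66, -0.97, 0], 0, 1], [[-0.66, -0.97, 0], 0, 1], [[-0.66, -0.97, 0], 0, 1], [[-0.66, -0.97, 0], 0, 1], [[-0.66, -0.97, 0], 0, 1], [[-0.66, -0.97, 0], 0, 1], [[-0.66, -0.97, 0], 0, 1], [[-0.66, -0.97, 0], 0, 1], [[-0.66, -0.97, 0], 0, 1], [[-0.66, -0.97, 0], 0, 1], [[-0.66, -0.97, 0], 0, 1], [[-0.66, -0.97, 0], 0, 1], [[-0.66, -0.97, 0], 0, 1], [[-0.66, -0.97, 0], 0, 1]]'

```text
t: 3.27
ee_pos: [529.1, 105.7, 321.0]
orientation: [-0.003, -3.139, 0.001]
ft_force: [0.2, 1.5, -0.4]
width: 0.4
grasp_force: 0.0
```

move_arm --steps '[[[-0.67, -0.97, 0], 0, 1], [[-0.67, -0.97, 0], 0, 1], [[-0.67, -0.97, 0], 0, 1], [[-0.67, -0.97, 0], 0, 1], [[-0.67, -0.97, 0], 0, 1], [[-0.67, -0.97, 0], 0, 1], [[-0.67, -0.97, 0], 0, 1], [[0, 0, 0], 0, 1], [[0, 0, 0], 0, 1], [[0, 0, 0], 0, 1]]'

```text
t: 4.1
ee_pos: [645.6, -62.1, 321.1]
orientation: [-0.002, -3.139, -0.001]
ft_force: [-0.4, -0.4, 0.1]
width: 0.6
grasp_force: 0.0
```

```bash
python3 - <<'E'
from h import *
o=ctrl.get_obs();print(o["t"],o["qpos"].round(2),o["ee_pos"],o["width"],o["ft_force"]);print(R.from_rotvec(o["orientation"]).as_matrix().round(4))
im=cams.get_image("side");i=cv2.resize(im["image"][90:290,200:460,::-1],None,fx=3,fy=3);cv2.imwrite("pics/s1.png",i[:600])
E
```

```text
4.1 [-0.11  0.37  1.48  0.    1.3  -1.68] [645.56003197 -62.08262526 321.09077264] 0.5703955289439623 [-0.41451624 -0.42738812  0.06439559]
[[-1.0e+00  1.2e-03 -2.8e-03]
 [ 1.2e-03  1.0e+00  7.0e-04]
 [ 2.8e-03  7.0e-04 -1.0e+00]]
```

View pics/s1.png

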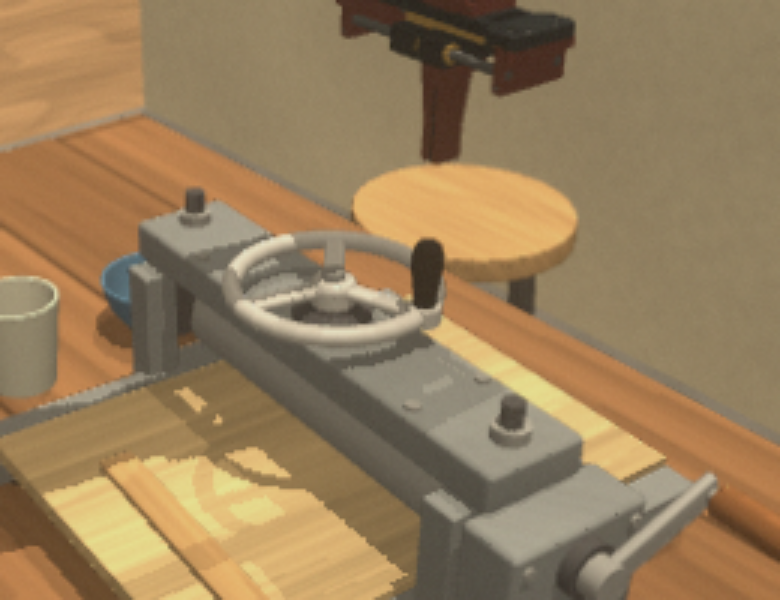

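The fingers (crop 440,150) are shut and hang behind the handle (crop 428,275) with a clear space below them. I'll lower them beside the handle.

move_arm --steps '[[[0, 0, 0.8], 0, 1], [[0, 0, 0.8], 0, 1], [[0, 0, 0.8], 0, 1], [[0, 0, 0.8], 0, 1], [[0, 0, 0], 0, 1], [[0, 0, 0], 0, 1], [[0.14, -0.19, 0], 0, 1], [[0.14, -0.19, 0], 0, 1], [[0.14, -0.19, 0], 0, 1], [[0, 0, 0], 0, 1], [[0, 0, 0], 0, 1], [[0, 0, 0], 0, 1]]'

```text
t: 5.15
ee_pos: [636.2, -77.0, 243.2]
orientation: [0.001, 3.141, -0.0]
ft_force: [1.3, -0.6, -1.5]
width: 0.5
grasp_force: 0.0
```

```bash
python3 - <<'E'
from h import *
o=ctrl.get_obs();print(o["t"],o["ee_pos"],o["ft_force"],o["moment"])
im=cams.get_image("side");i=cv2.resize(im["image"][130:230,260:390,::-1],None,fx=6,fy=6);cv2.imwrite("pics/s2.png",i[:600])
E
```

```text
5.15 [636.18987474 -77.02590346 243.20072852] [ 1.31639368 -0.59142748 -1.5138362 ] [ 0.02652115 -0.00880568 -0.02213488]
```

View pics/s2.png

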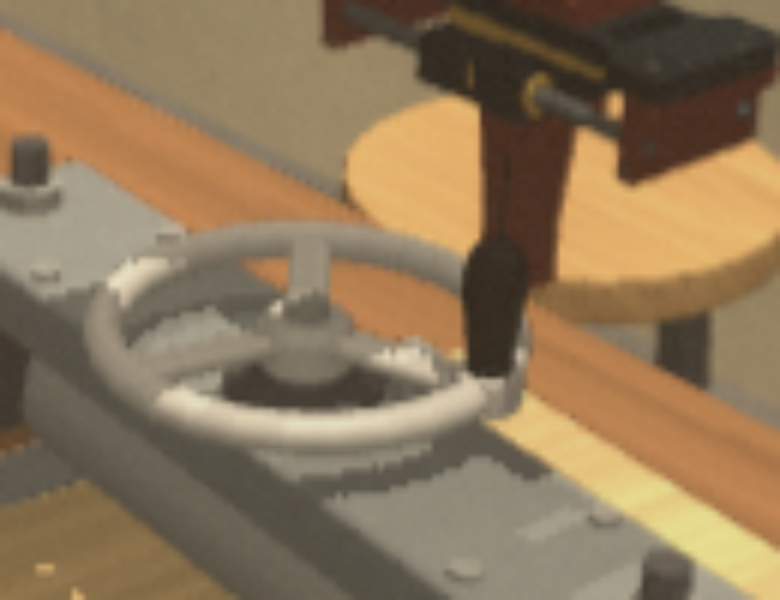

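The finger is just behind the handle (crop 495,300) and not yet touching it, so I'll creep in.

move_arm --steps '[[[0.09, -0.08, 0], 0, 1], [[0, 0, 0], 0, 1], [[0, 0, 0], 0, 1]]'

```text
t: 5.45
ee_pos: [633.7, -78.8, 242.6]
orientation: [-0.0, -3.141, -0.0]
ft_force: [-0.1, -0.3, 0.9]
width: 0.7
grasp_force: 0.0
```

move_arm --steps '[[[0.09, -0.08, 0], 0, 1], [[0, 0, 0], 0, 1], [[0, 0, 0], 0, 1]]'

```text
t: 5.7
ee_pos: [631.4, -80.8, 242.6]
orientation: [-0.0, -3.141, -0.0]
ft_force: [0.6, 0.2, 0.4]
width: 0.9
grasp_force: 0.0
```

move_arm --steps '[[[0.09, -0.07, 0], 0, 1], [[0, 0, 0], 0, 1], [[0, 0, 0], 0, 1]]'

```text
t: 5.95
ee_pos: [629.2, -82.6, 242.7]
orientation: [0.0, 3.142, -0.0]
ft_force: [0.7, -0.4, 0.4]
width: 0.4
grasp_force: 0.0
```

move_arm --steps '[[[0.06, -0.04, 0], 0, 1], [[0, 0, 0], 0, 1], [[0, 0, 0], 0, 1]]'

```text
t: 6.2
ee_pos: [628.1, -83.3, 242.8]
orientation: [0.0, 3.141, 0.0]
ft_force: [2.2, 1.6, 0.1]
width: 0.2
grasp_force: 1.0
```

move_arm --steps '[[[0.06, -0.04, 0], 0, 1], [[0, 0, 0], 0, 1], [[0, 0, 0], 0, 1]]'

```text
t: 6.45
ee_pos: [626.3, -84.5, 242.8]
orientation: [0.0, 3.141, 0.0]
ft_force: [2.2, 1.7, -0.1]
width: 0.5
grasp_force: 1.1
```

move_arm --steps '[[[0.06, -0.04, 0], 0, 1], [[0, 0, 0], 0, 1], [[0, 0, 0], 0, 1]]'

```text
t: 6.7
ee_pos: [624.7, -85.6, 242.8]
orientation: [-0.0, -3.142, 0.0]
ft_force: [2.0, 1.9, 1.0]
width: 0.2
grasp_force: 1.0
```

```bash
cat > rows.py <<'E'
import sys,numpy as np
x,y,a1,n,k=map(float,sys.argv[1:]);n=int(n)
H=np.array([579.5,-19]);p=np.array([x,y]);a0=np.degrees(np.arctan2(*(p-H)[::-1]))
a0-=360*round((a0-(a1+k*n))/360)
r0=np.hypot(*(p-H));print(a0,r0)
out=[]
for i in range(1,n+1):
    a=np.radians(a0+(a1-a0)*i/n); r=r0+(80.5-r0)*i/n
    d=H+r*np.array([np.cos(a),np.sin(a)])-p
    s=np.round([-d[0]/25,d[1]/25],2);p=p+np.array([-s[0],s[1]])*25
    out.append([[float(s[0]),float(s[1]),0],0,1])
for i in range(0,n,20):print(out[i:i+20])
E
python3 rows.py 624.7 -85.6 -375.8 80 4
```

```text
-55.83609809793385 80.48975090034757
[[[0.19, -0.12, 0], 0, 1], [[0.2, -0.11, 0], 0, 1], [[0.2, -0.09, 0], 0, 1], [[0.21, -0.08, 0], 0, 1], [[0.22, -0.06, 0], 0, 1], [[0.22, -0.05, 0], 0, 1], [[0.22, -0.03, 0], 0, 1], [[0.23, -0.01, 0], 0, 1], [[0.22, -0.0, 0], 0, 1], [[0.23, 0.01, 0], 0, 1], [[0.22, 0.03, 0], 0, 1], [[0.22, 0.05, 0], 0, 1], [[0.21, 0.06, 0], 0, 1], [[0.22, 0.08, 0], 0, 1], [[0.2, 0.09, 0], 0, 1], [[0.2, 0.1, 0], 0, 1], [[0.19, 0.12, 0], 0, 1], [[0.18, 0.13, 0], 0, 1], [[0.18, 0.14, 0], 0, 1], [[0.16, 0.16, 0], 0, 1]]
[[[0.15, 0.17, 0], 0, 1], [[0.14, 0.17, 0], 0, 1], [[0.12, 0.19, 0], 0, 1], [[0.12, 0.19, 0], 0, 1], [[0.1, 0.21, 0], 0, 1], [[0.08, 0.2, 0], 0, 1], [[0.07, 0.22, 0], 0, 1], [[0.06, 0.21, 0], 0, 1], [[0.04, 0.23, 0], 0, 1], [[0.02, 0.22, 0], 0, 1], [[0.01, 0.22, 0], 0, 1], [[-0.01, 0.23, 0], 0, 1], [[-0.02, 0.22, 0], 0, 1], [[-0.04, 0.22, 0], 0, 1], [[-0.05, 0.22, 0], 0, 1], [[-0.07, 0.22, 0], 0, 1], [[-0.09, 0.2, 0], 0, 1], [[-0.09, 0.21, 0], 0, 1], [[-0.12, 0.19, 0], 0, 1], [[-0.12, 0.19, 0], 0, 1]]
[[[-0.14, 0.18, 0], 0, 1], [[-0.15, 0.16, 0], 0, 1],
[... 302 characters left out ...]
0, 1], [[-0.23, -0.01, 0], 0, 1], [[-0.22, -0.03, 0], 0, 1], [[-0.22, -0.05, 0], 0, 1], [[-0.22, -0.06, 0], 0, 1], [[-0.21, -0.08, 0], 0, 1], [[-0.2, -0.09, 0], 0, 1]]
[[[-0.2, -0.1, 0], 0, 1], [[-0.19, -0.12, 0], 0, 1], [[-0.19, -0.13, 0], 0, 1], [[-0.17, -0.15, 0], 0, 1], [[-0.16, -0.15, 0], 0, 1], [[-0.15, -0.17, 0], 0, 1], [[-0.14, -0.17, 0], 0, 1], [[-0.13, -0.19, 0], 0, 1], [[-0.11, -0.19, 0], 0, 1], [[-0.1, -0.21, 0], 0, 1], [[-0.08, -0.2, 0], 0, 1], [[-0.07, -0.22, 0], 0, 1], [[-0.06, -0.22, 0], 0, 1], [[-0.04, -0.22, 0], 0, 1], [[-0.02, -0.22, 0], 0, 1], [[-0.01, -0.22, 0], 0, 1], [[0.01, -0.23, 0], 0, 1], [[0.02, -0.22, 0], 0, 1], [[0.04, -0.22, 0], 0, 1], [[0.05, -0.22, 0], 0, 1]]
```

move_arm --steps '[[[0.19, -0.12, 0], 0, 1], [[0.2, -0.11, 0], 0, 1], [[0.2, -0.09, 0], 0, 1], [[0.21, -0.08, 0], 0, 1], [[0.22, -0.06, 0], 0, 1], [[0.22, -0.05, 0], 0, 1], [[0.22, -0.03, 0], 0, 1], [[0.23, -0.01, 0], 0, 1], [[0.22, 0, 0], 0, 1], [[0.23, 0.01, 0], 0, 1], [[0.22, 0.03, 0], 0, 1], [[0.22, 0.05, 0], 0, 1], [[0.21, 0.06, 0], 0, 1], [[0.22, 0.08, 0], 0, 1], [[0.2, 0.09, 0], 0, 1], [[0.2, 0.1, 0], 0, 1], [[0.19, 0.12, 0], 0, 1], [[0.18, 0.13, 0], 0, 1], [[0.18, 0.14, 0], 0, 1], [[0.16, 0.16, 0], 0, 1]]'

```text
t: 8.37
ee_pos: [522.5, -76.2, 243.4]
orientation: [0.0, 3.139, -0.004]
ft_force: [3.5, -3.8, 1.4]
width: 0.4
grasp_force: 2.1
```

```bash
python3 - <<'E'
from h import *
o=ctrl.get_obs();print(o["t"],o["qpos"].round(2),o["ee_pos"],o["ft_force"])
im=cams.get_image("top")
for h in cams.cut_out("top","wheel_handle")[:2]:
    ys,xs=np.nonzero(h["pixels"]);print(h["p"],at(im,xs.mean(),ys.mean(),255).round(1))
i=cv2.resize(im["image"][120:250,210:380,::-1],None,fx=4,fy=4);cv2.imwrite("pics/t3.png",i)
E
```

```text
8.3667 [-0.17  0.25  1.83 -0.    1.06 -1.74] [522.52492188 -76.15958759 243.3918747 ] [ 3.53095252 -3.81803427  1.43900429]
```

View pics/t3.png

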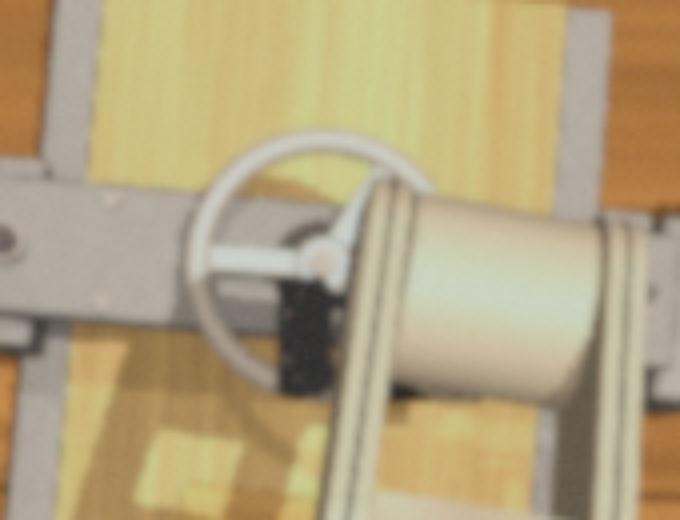

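The wheel is turning as intended: the spokes have moved round and the force, about 5 N, is tangential. I'll go on.

move_arm --steps '[[[0.15, 0.17, 0], 0, 1], [[0.14, 0.17, 0], 0, 1], [[0.12, 0.19, 0], 0, 1], [[0.12, 0.19, 0], 0, 1], [[0.1, 0.21, 0], 0, 1], [[0.08, 0.2, 0], 0, 1], [[0.07, 0.22, 0], 0, 1], [[0.06, 0.21, 0], 0, 1], [[0.04, 0.23, 0], 0, 1], [[0.02, 0.22, 0], 0, 1], [[0.01, 0.22, 0], 0, 1], [[-0.01, 0.23, 0], 0, 1], [[-0.02, 0.22, 0], 0, 1], [[-0.04, 0.22, 0], 0, 1], [[-0.05, 0.22, 0], 0, 1], [[-0.07, 0.22, 0], 0, 1], [[-0.09, 0.2, 0], 0, 1], [[-0.09, 0.21, 0], 0, 1], [[-0.12, 0.19, 0], 0, 1], [[-0.12, 0.19, 0], 0, 1]]'

```text
t: 10.13
ee_pos: [517.6, 24.8, 243.3]
orientation: [0.0, 3.135, -0.01]
ft_force: [14.0, -22.9, -4.7]
width: 0.6
grasp_force: 11.0
```

move_arm --steps '[[[-0.14, 0.18, 0], 0, 1], [[-0.15, 0.16, 0], 0, 1], [[-0.16, 0.16, 0], 0, 1], [[-0.17, 0.14, 0], 0, 1], [[-0.18, 0.14, 0], 0, 1], [[-0.19, 0.12, 0], 0, 1], [[-0.2, 0.1, 0], 0, 1], [[-0.21, 0.1, 0], 0, 1], [[-0.21, 0.07, 0], 0, 1], [[-0.21, 0.07, 0], 0, 1], [[-0.22, 0.04, 0], 0, 1], [[-0.22, 0.04, 0], 0, 1], [[-0.23, 0.01, 0], 0, 1], [[-0.22, 0, 0], 0, 1], [[-0.23, -0.01, 0], 0, 1], [[-0.22, -0.03, 0], 0, 1], [[-0.22, -0.05, 0], 0, 1], [[-0.22, -0.06, 0], 0, 1], [[-0.21, -0.08, 0], 0, 1], [[-0.2, -0.09, 0], 0, 1]]'

```text
t: 11.8
ee_pos: [610.3, 51.1, 241.0]
orientation: [-0.001, -3.131, 0.006]
ft_force: [-13.4, -10.2, 5.5]
width: 0.3
grasp_force: 7.0
```

```bash
python3 - <<'E'
from h import *
o=ctrl.get_obs();print(o["t"],o["qpos"].round(2),o["ee_pos"],o["ft_force"])
for c in("side","top"):
    im=cams.get_image(c)
    for h in cams.cut_out(c,"wheel_handle")[:2]:
        ys,xs=np.nonzero(h["pixels"]);print(c,h["p"],at(im,xs.mean(),ys.mean(),255).round(1))
    if c=="side":
        i=cv2.resize(im["image"][130:230,260:390,::-1],None,fx=6,fy=6);cv2.imwrite("pics/s4.png",i)
E
```

```text
11.8 [ 0.07  0.39  1.64 -0.    1.13 -1.5 ] [610.32307692  51.08105612 241.00006995] [-13.35629014 -10.2184409    5.53283668]
side 0.64 [627.8  35.4 255. ]
```

View pics/s4.png

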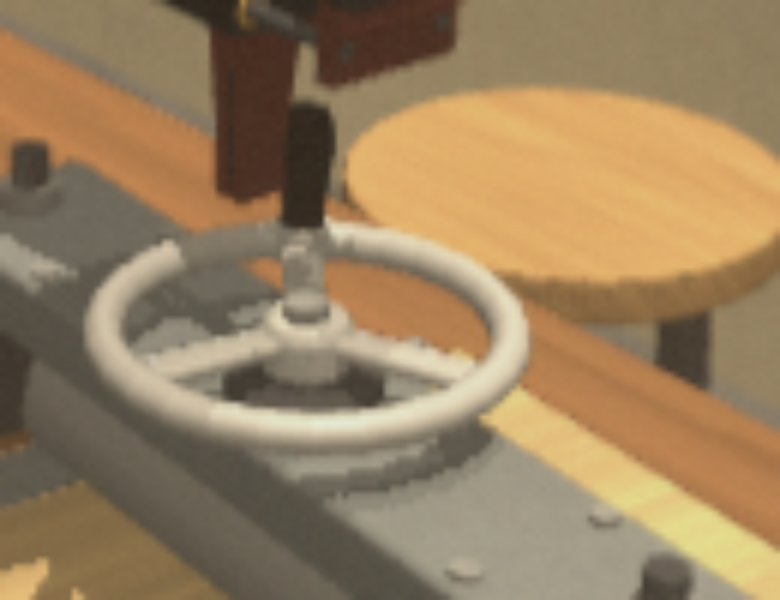

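The handle is now at the far side (crop 308,165), with the finger pushing from the +y side. The force has grown and leans radially, so I'll let it settle, then widen the radius a little.

move_arm --steps '[[[0, 0, 0], 0, 1], [[0, 0, 0], 0, 1], [[0, 0, 0], 0, 1]]'

```text
t: 12.25
ee_pos: [611.5, 52.0, 241.0]
orientation: [-0.001, -3.134, 0.003]
ft_force: [-6.0, -4.2, -0.4]
width: 0.7
grasp_force: 3.0
```

```bash
sed -i 's/r=r0+(80.5-r0)\*i\/n/r=r0+(85-r0)*min(1,i\/8)/' rows.py; python3 rows.py 613.5 53.2 -396 34 3
```

```text
-295.21640863364473 79.80501237391046
[[[-0.16, -0.05, 0], 0, 1], [[-0.16, -0.06, 0], 0, 1], [[-0.15, -0.07, 0], 0, 1], [[-0.16, -0.08, 0], 0, 1], [[-0.15, -0.08, 0], 0, 1], [[-0.14, -0.1, 0], 0, 1], [[-0.15, -0.1, 0], 0, 1], [[-0.13, -0.11, 0], 0, 1], [[-0.12, -0.14, 0], 0, 1], [[-0.1, -0.14, 0], 0, 1], [[-0.1, -0.15, 0], 0, 1], [[-0.09, -0.15, 0], 0, 1], [[-0.08, -0.15, 0], 0, 1], [[-0.07, -0.16, 0], 0, 1], [[-0.07, -0.17, 0], 0, 1], [[-0.06, -0.16, 0], 0, 1], [[-0.04, -0.17, 0], 0, 1], [[-0.04, -0.17, 0], 0, 1], [[-0.03, -0.18, 0], 0, 1], [[-0.02, -0.17, 0], 0, 1]]
[[[-0.02, -0.18, 0], 0, 1], [[0.0, -0.17, 0], 0, 1], [[0.01, -0.18, 0], 0, 1], [[0.01, -0.17, 0], 0, 1], [[0.02, -0.18, 0], 0, 1], [[0.04, -0.17, 0], 0, 1], [[0.04, -0.17, 0], 0, 1], [[0.05, -0.17, 0], 0, 1], [[0.06, -0.17, 0], 0, 1], [[0.07, -0.16, 0], 0, 1], [[0.07, -0.16, 0], 0, 1], [[0.09, -0.15, 0], 0, 1], [[0.09, -0.15, 0], 0, 1], [[0.1, -0.15, 0], 0, 1]]
```

move_arm --steps '[[[-0.16, -0.05, 0], 0, 1], [[-0.16, -0.06, 0], 0, 1], [[-0.15, -0.07, 0], 0, 1], [[-0.16, -0.08, 0], 0, 1], [[-0.15, -0.08, 0], 0, 1], [[-0.14, -0.1, 0], 0, 1], [[-0.15, -0.1, 0], 0, 1], [[-0.13, -0.11, 0], 0, 1], [[-0.12, -0.14, 0], 0, 1], [[-0.1, -0.14, 0], 0, 1], [[-0.1, -0.15, 0], 0, 1], [[-0.09, -0.15, 0], 0, 1], [[-0.08, -0.15, 0], 0, 1], [[-0.07, -0.16, 0], 0, 1], [[-0.07, -0.17, 0], 0, 1], [[-0.06, -0.16, 0], 0, 1], [[-0.04, -0.17, 0], 0, 1], [[-0.04, -0.17, 0], 0, 1], [[-0.03, -0.18, 0], 0, 1], [[-0.02, -0.17, 0], 0, 1]]'

```text
t: 13.92
ee_pos: [645.2, -9.9, 240.4]
orientation: [-0.003, -3.097, -0.004]
ft_force: [-74.8, 6.8, 39.5]
width: 0.7
grasp_force: 35.0
```

move_arm --steps '[[[-0.02, -0.18, 0], 0, 1], [[0, -0.17, 0], 0, 1], [[0.01, -0.18, 0], 0, 1], [[0.01, -0.17, 0], 0, 1], [[0.02, -0.18, 0], 0, 1], [[0.04, -0.17, 0], 0, 1], [[0, 0, 0], 0, 1], [[0, 0, 0], 0, 1]]'

```text
t: 14.58
ee_pos: [661.1, -35.6, 241.4]
orientation: [-0.0, -3.136, -0.003]
ft_force: [-2.6, 4.3, -1.3]
width: 0.5
grasp_force: 2.1
```

```bash
python3 - <<'E'
from h import *
o=ctrl.get_obs();print(o["t"],o["ee_pos"],o["ft_force"])
for c in("side","top"):
    im=cams.get_image(c)
    for h in cams.cut_out(c,"wheel_handle")[:2]:
        ys,xs=np.nonzero(h["pixels"]);print(c,h["p"],at(im,xs.mean(),ys.mean(),255).round(1))
    if c=="side":
        i=cv2.resize(im["image"][130:230,260:390,::-1],None,fx=6,fy=6);cv2.imwrite("pics/s5.png",i)
E
```

```text
14.5833 [661.12244705 -35.63113614 241.40233403] [-2.6354926   4.25428313 -1.29777305]
side 0.57 [646.6 -61.8 255. ]
```

View pics/s5.png

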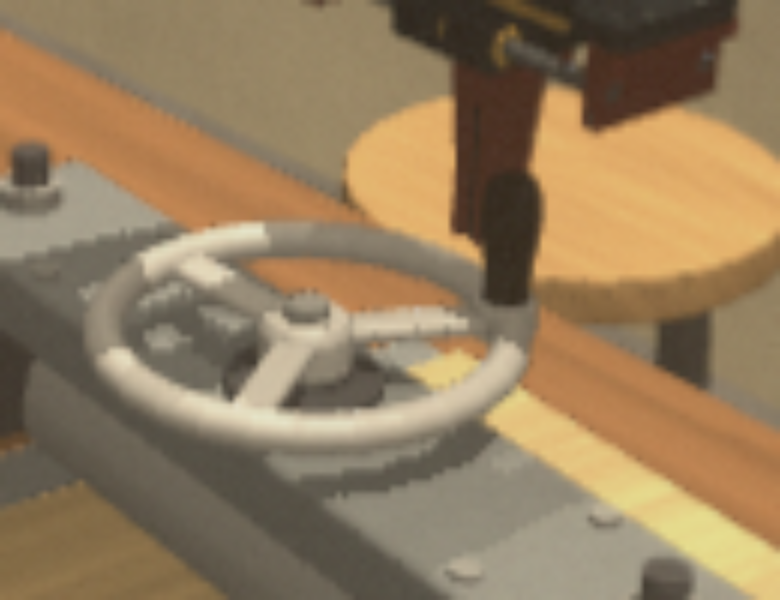

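The handle is at the right (crop 512,240), about 41° short of its start. Here the finger's flat −y face pushes at a bad angle. I'll back off and come in again from the outer corner, with the same finger-to-handle offset as at first contact, and then keep that offset to the end.

move_arm --steps '[[[0, 0.2, 0], 0, 1], [[0, 0, 0], 0, 1], [[-0.34, 0, 0], 0, 1], [[-0.34, 0, 0], 0, 1], [[0, 0, 0], 0, 1], [[0, -0.3, 0], 0, 1], [[0, -0.3, 0], 0, 1], [[0, 0, 0], 0, 1], [[0, 0, 0], 0, 1]]'

```text
t: 15.53
ee_pos: [680.3, -47.7, 242.6]
orientation: [-0.002, -3.141, -0.0]
ft_force: [-0.2, 0.4, -0.5]
width: 0.6
grasp_force: 0.0
```

```bash
python3 - <<'E'
from h import *
o=ctrl.get_obs();print(o["t"],o["ee_pos"],o["ft_force"])
for c in("side","top"):
    im=cams.get_image(c)
    for h in cams.cut_out(c,"wheel_handle")[:2]:
        ys,xs=np.nonzero(h["pixels"]);print(c,h["p"],at(im,xs.mean(),ys.mean(),255).round(1))
p=o["ee_pos"][:2];H=np.array([579.5,-19]);rows=[]
for a in np.linspace(-32.5,-68.5,19):
    t=H+80*np.array([np.cos(np.radians(a)),np.sin(np.radians(a))])+[25.3,12.4]
    d=t-p;s=np.round([-d[0]/25,d[1]/25],2);p=p+np.array([-s[0],s[1]])*25
    rows.append([[float(s[0]),float(s[1]),0],0,1])
print(rows,p)
E
```

```text
15.5333 [680.33251588 -47.65661432 242.63278247] [-0.20958821  0.37124463 -0.45360854]
side 0.6 [648.9 -60.  255. ]
[[[0.32, -0.08, 0], 0, 1], [[0.06, -0.09, 0], 0, 1], [[0.07, -0.09, 0], 0, 1], [[0.07, -0.09, 0], 0, 1], [[0.07, -0.09, 0], 0, 1], [[0.07, -0.08, 0], 0, 1], [[0.08, -0.08, 0], 0, 1], [[0.08, -0.08, 0], 0, 1], [[0.08, -0.07, 0], 0, 1], [[0.09, -0.08, 0], 0, 1], [[0.08, -0.07, 0], 0, 1], [[0.09, -0.06, 0], 0, 1], [[0.1, -0.07, 0], 0, 1], [[0.09, -0.06, 0], 0, 1], [[0.1, -0.05, 0], 0, 1], [[0.09, -0.06, 0], 0, 1], [[0.1, -0.05, 0], 0, 1], [[0.11, -0.04, 0], 0, 1], [[0.1, -0.05, 0], 0, 1]] [634.08251588 -81.15661432]
```

move_arm --steps '[[[0.08, -0.02, 0], 0, 1], [[0.08, -0.02, 0], 0, 1], [[0.08, -0.02, 0], 0, 1], [[0.08, -0.02, 0], 0, 1], [[0.06, -0.09, 0], 0, 1], [[0.07, -0.09, 0], 0, 1], [[0.07, -0.09, 0], 0, 1], [[0.07, -0.09, 0], 0, 1], [[0.07, -0.08, 0], 0, 1], [[0.08, -0.08, 0], 0, 1], [[0.08, -0.08, 0], 0, 1], [[0.08, -0.07, 0], 0, 1], [[0.09, -0.08, 0], 0, 1]]'

```text
t: 16.82
ee_pos: [659.4, -69.3, 243.1]
orientation: [-0.0, 3.133, -0.005]
ft_force: [16.0, -7.7, -8.7]
width: 0.3
grasp_force: 7.8
```

move_arm --steps '[[[0.08, -0.07, 0], 0, 1], [[0.09, -0.06, 0], 0, 1], [[0.1, -0.07, 0], 0, 1], [[0.09, -0.06, 0], 0, 1], [[0.1, -0.05, 0], 0, 1], [[0, 0, 0], 0, 1], [[0, 0, 0], 0, 1]]'

```text
t: 17.4
ee_pos: [647.6, -77.7, 244.0]
orientation: [0.001, 3.133, -0.006]
ft_force: [10.5, -7.9, -1.7]
width: 0.4
grasp_force: 5.3
```

```bash
python3 - <<'E'
from h import *
o=ctrl.get_obs();print(o["t"],o["ee_pos"],o["ft_force"])
for c in("side","top"):
    im=cams.get_image(c)
    for h in cams.cut_out(c,"wheel_handle")[:2]:
        ys,xs=np.nonzero(h["pixels"]);print(c,h["p"],at(im,xs.mean(),ys.mean(),255).round(1))
E
```

```text
17.4 [647.60351187 -77.70141502 243.96663244] [10.53909465 -7.90496475 -1.74124431]
side 0.62 [621.9 -89.3 255. ]
top 0.21 [ 609.9 -322.3  255. ]
```

move_arm --steps '[[[0.1, -0.06, 0], 0, 1], [[0.1, -0.06, 0], 0, 1], [[0.1, -0.06, 0], 0, 1], [[0.1, -0.06, 0], 0, 1], [[0, 0, 0], 0, 1], [[0, 0, 0], 0, 1], [[0, 0, 0], 0, 1], [[0, 0, 0], 0, 1]]'

```text
t: 18.27
ee_pos: [636.5, -82.7, 244.0]
orientation: [0.0, 3.136, -0.004]
ft_force: [5.6, -4.1, 0.4]
width: -0.1
grasp_force: 3.1
```

move_arm --steps '[[[0.06, -0.01, 0], 0, 1], [[0.06, -0.01, 0], 0, 1], [[0.06, 0, 0], 0, 1], [[0, 0, 0], 0, 1], [[0, 0, 0], 0, 1], [[0, 0, 0], 0, 1], [[0, 0, 0], 0, 1]]'

```text
t: 18.85
ee_pos: [631.6, -82.9, 243.9]
orientation: [0.0, 3.137, -0.003]
ft_force: [5.4, -3.8, 0.9]
width: 0.2
grasp_force: 2.6
```

```bash
python3 - <<'E'
from h import *
o=ctrl.get_obs();print(o["t"],o["ee_pos"],o["ft_force"])
im=cams.get_image("side")
for h in cams.cut_out("side","wheel_handle")[:2]:
        ys,xs=np.nonzero(h["pixels"]);print(h["p"],h["rect"],at(im,xs.mean(),ys.mean(),255).round(1))
E
```

```text
18.85 [631.62603771 -82.86677376 243.91883433] [ 5.38471552 -3.78365637  0.92842304]
0.46 [343.3, 180.3, 9.0, 21.2] [603.7 -98.4 255. ]
```

Nearly there. I'll take the hand away and compare with the first pictures.

move_arm --steps '[[[-0.5, 0, 0], 0, 1], [[-0.5, 0, 0], 0, 1], [[0, 0, -1], 0, 1], [[0, 0, -1], 0, 1], [[0, 0, -1], 0, 1], [[0, 0, -1], 0, 1], [[0, 1, 0], 0, 1], [[0, 1, 0], 0, 1], [[0, 1, 0], 0, 1], [[0, 1, 0], 0, 1], [[0, 1, 0], 0, 1], [[0, 1, 0], 0, 1], [[0, 1, 0], 0, 1], [[0, 1, 0], 0, 1], [[0, 1, 0], 0, 1], [[0, 1, 0], 0, 1], [[0, 0, 0], 0, 1], [[0, 0, 0], 0, 1]]'

```text
t: 20.45
ee_pos: [654.4, 169.2, 342.5]
orientation: [0.003, -3.141, 0.001]
ft_force: [0.9, -0.1, 0.4]
width: 0.3
grasp_force: 0.0
```

```bash
cat > cmp.py <<'E'
from h import *
import sys
o=ctrl.get_obs();print(o["t"],o["ee_pos"],o["ft_force"])
t=[]
for c,(x,y,w,h) in (("top",(312,165,22,20)),("side",(332,164,22,34))):
    im=cams.get_image(c);new=im["image"][:,:,::-1].copy();old=cv2.imread(f"pics/{c}0.png")
    # dark handle: darkness-weighted centroid in same window
    for n,i in(("old",old),("new",new)):
        g=cv2.cvtColor(i,cv2.COLOR_BGR2GRAY)[y-3:y+h+3,x-4:x+w+4].astype(float)
        wt=np.clip(80-g,0,40);ys,xs=np.mgrid[:g.shape[0],:g.shape[1]]
        u,v=(wt*xs).sum()/wt.sum()+x-4,(wt*ys).sum()/wt.sum()+y-3
        p=at(im,u,v,258)-[579.5,-19,0];print(c,n,round(u,2),round(v,2),p.round(1),np.degrees(np.arctan2(p[1],p[0])).round(2))
    r=lambda i:cv2.resize(i[y-25:y+h+35,x-70:x+w+20],None,fx=3,fy=3,interpolation=2)
    a,b=r(old),r(new);t.append(np.hstack([a,b])[:300])
w=max(i.shape[1] for i in t);t=[cv2.copyMakeBorder(i,0,0,0,w-i.shape[1],0) for i in t]
cv2.imwrite(sys.argv[1],np.vstack(t)[:600,:800])
E
python3 cmp.py pics/c1.png
```

```text
20.45 [654.43785015 169.20404496 342.51541215] [ 0.88673411 -0.13104158  0.42229496]
top old 321.92 174.42 [ 24.8 -74.6 258. ] -71.63
top new 321.55 173.45 [ 27.1 -73.7 258. ] -69.78
side old 341.6 180.72 [ 16.7 -84.6 258. ] -78.82
side new 342.1 180.39 [ 18.7 -84.2 258. ] -77.48
```

View pics/c1.png

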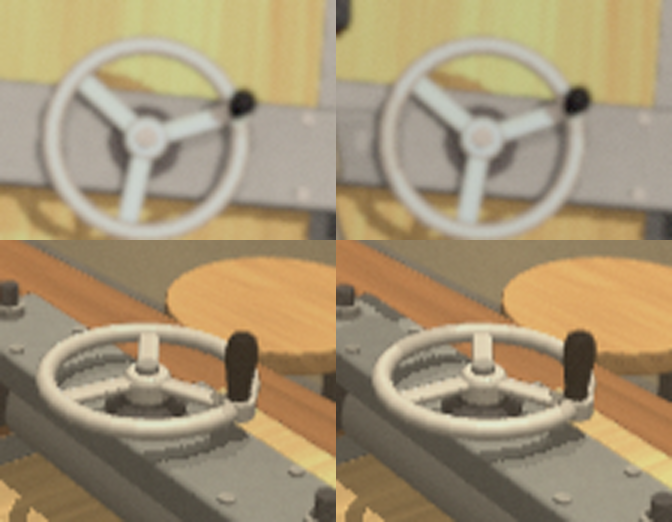

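The pictures (old left, new right) show the handle 1.3–1.9° short of its start. The finger was 3 mm short of the first contact position, which agrees. I'll go back and push the last bit.

move_arm --steps '[[[0, -1, 0], 0, 1], [[0, -1, 0], 0, 1], [[0, -1, 0], 0, 1], [[0, -1, 0], 0, 1], [[0, -1, 0], 0, 1], [[0, -1, 0], 0, 1], [[0, -1, 0], 0, 1], [[0, -1, 0], 0, 1], [[0, -1, 0], 0, 1], [[0, -1, 0], 0, 1], [[0, -0.08, 0], 0, 1], [[0, 0, 0], 0, 1], [[0, 0, 0.98], 0, 1], [[0, 0, 0.99], 0, 1], [[0, 0, 0.99], 0, 1], [[0, 0, 0.99], 0, 1], [[0, 0, 0], 0, 1], [[0.3, 0, 0], 0, 1], [[0.3, 0, 0], 0, 1], [[0.2, 0, 0], 0, 1]]'

```text
t: 22.22
ee_pos: [634.7, -83.6, 245.9]
orientation: [0.0, 3.139, -0.001]
ft_force: [-0.1, 1.1, -0.4]
width: 0.8
grasp_force: 0.0
```

move_arm --steps '[[[0, 0, 0], 0, 1], [[0, 0, 0], 0, 1], [[0, 0, 0], 0, 1]]'

```text
t: 22.47
ee_pos: [635.3, -83.8, 245.1]
orientation: [0.0, 3.14, -0.0]
ft_force: [-0.0, 0.3, 0.1]
width: 0.6
grasp_force: 0.0
```

move_arm --steps '[[[0.06, 0.01, 0], 0, 1], [[0.06, 0.01, 0], 0, 1], [[0, 0, 0], 0, 1], [[0, 0, 0], 0, 1], [[0, 0, 0], 0, 1]]'

```text
t: 22.88
ee_pos: [631.8, -83.3, 243.9]
orientation: [-0.0, -3.141, -0.0]
ft_force: [-0.8, -0.7, -0.7]
width: 0.3
grasp_force: 0.0
```

move_arm --steps '[[[0.06, 0, 0], 0, 1], [[0, 0, 0], 0, 1], [[0, 0, 0], 0, 1], [[0, 0, 0], 0, 1]]'

```text
t: 23.22
ee_pos: [630.8, -83.5, 243.9]
orientation: [0.0, 3.141, -0.001]
ft_force: [4.6, -2.2, -2.3]
width: 0.5
grasp_force: 2.2
```

move_arm --steps '[[[0.05, 0, 0], 0, 1], [[0, 0, 0], 0, 1], [[0, 0, 0], 0, 1], [[0, 0, 0], 0, 1]]'

```text
t: 23.55
ee_pos: [629.6, -83.7, 244.1]
orientation: [0.0, 3.14, -0.001]
ft_force: [5.4, -2.7, -1.7]
width: 0.4
grasp_force: 2.2
```

move_arm --steps '[[[0.03, 0, 0], 0, 1], [[0, 0, 0], 0, 1], [[0, 0, 0], 0, 1], [[0, 0, 0], 0, 1]]'

```text
t: 23.88
ee_pos: [628.9, -83.8, 244.2]
orientation: [0.0, 3.14, -0.001]
ft_force: [4.1, -3.2, -1.6]
width: 0.6
grasp_force: 2.3
```

move_arm --steps '[[[-0.5, 0, 0], 0, 1], [[-0.5, 0, 0], 0, 1], [[0, 0, -1], 0, 1], [[0, 0, -1], 0, 1], [[0, 0, -1], 0, 1], [[0, 0, -1], 0, 1], [[0, 1, 0], 0, 1], [[0, 1, 0], 0, 1], [[0, 1, 0], 0, 1], [[0, 1, 0], 0, 1], [[0, 1, 0], 0, 1], [[0, 1, 0], 0, 1], [[0, 1, 0], 0, 1], [[0, 1, 0], 0, 1], [[0, 1, 0], 0, 1], [[0, 1, 0], 0, 1], [[0, 0, 0], 0, 1], [[0, 0, 0], 0, 1]]'

```text
t: 25.38
ee_pos: [652.5, 167.8, 343.6]
orientation: [0.003, -3.14, 0.001]
ft_force: [1.3, -0.6, -0.0]
width: 0.5
grasp_force: 0.0
```

```bash
python3 cmp.py pics/c2.png
```

```text
25.3833 [652.52486901 167.77241276 343.56939597] [ 1.33760264 -0.57019867 -0.03443368]
top old 321.92 174.42 [ 24.8 -74.6 258. ] -71.63
top new 321.97 174.48 [ 24.6 -74.7 258. ] -71.77
side old 341.6 180.72 [ 16.7 -84.6 258. ] -78.82
side new 341.58 180.82 [ 16.4 -85.  258. ] -79.1
```

View pics/c2.png

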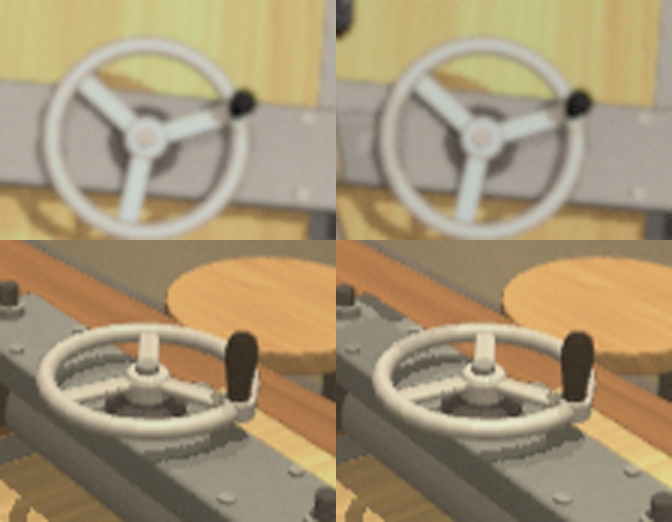

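The handle is back where it started, to within about 0.2° in both views, and the hand is clear. I'll hand the job in.

```bash
python3 -c "
from workcell import ctrl
print(ctrl.close_job())"
```

```text
the job is handed in; nothing more can be done
None
```

I pushed the height wheel clockwise through one full turn by its handle, which is back within about 0.2° of its start, then took the hand away and handed the job in at about 25 s; the wrist force read about 85 N at one point, under the 120 N limit.

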